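# Slim can into its collecting tube

## Task

On the sorting table of the recycling yard, pick up the tall slim drink can and slide it, right way up, into the narrow one of the two grey collecting tubes, the one it fits closely, until it stands on the tube's floor; then let it go. Leave the other two drink cans, the wider standard one and the short mini one, standing where they are.

Things in the scene. Friction and masses are not known exactly. Their poses are not given: they have to be found in the camera images.
- slim_can: the tall slim drink can, plain aluminium, empty, closed and stiff, 53 mm in diameter, 135 mm tall, about 20 g, standing upright on the table. Origin: centre of its underside; z runs up its axis. The straight side to grip reaches from 7 to 123 mm above the underside.
- narrow_tube: narrower of two fixed upright grey plastic tubes, each on a dark square flange (90 mm here), open on top. Bore 62 mm, flared over the top 18 mm to 82 mm (88 over the rim). Rim 80 mm, inner floor 6 mm above the table. Origin: on the tube's axis at table height; z up. The wide tube (bore 84, rim 110 mm across, 80 high) stands on the other side of the table's middle line.
- standard_can: a standard drink can, plain aluminium, empty, 66 mm in diameter, 115 mm tall, standing upright; to be left alone. Origin: centre of its underside, z up its axis.
- mini_can: a short mini drink can, plain aluminium, empty, 53 mm in diameter (as the slim can) but only 88 mm tall, standing upright; to be left alone. Origin: centre of its underside, z up its axis.
Not all that is in view belongs to the job. Leave any green or yellow look-alike of the narrow_tube alone.

How it is judged:
By the outcome, as a careful person would: the job done as asked, in the order asked, and still so for the second after the job is handed in, with the robot touching nothing.
It also fails if it takes over 48 s, if anything falls off the work surface, if the arm or the gripper's body presses on something with over 40 N, if the wrist force passes 120 N, or if a joint passes its speed limit or range.

## Robot

A 6-joint arm with a two-finger parallel gripper is mounted at the origin on the work surface. World frame = base frame: x ahead of the robot, y to its left, z up, the work surface at z = 0. Lengths are in m, angles in rad, forces in N, time in s.
With the tool pointing down it reaches from about 0.425 to 0.95 m from the base axis. Payload 3.5 kg.
Tool frame: the origin (TCP) lies on the centre line of the jaws, within the pads' length; the fingertips stand 17 mm ahead of it and the grasp point (between the pads) lies 2 mm behind it; z points along the fingers, y is the line along which they close (so a half turn about z gives the same grasp; the last joint's range is limited). The gripper opens to 85 mm and grips with 20 to 120 N. Pads are 22 mm wide; open, the fingers measure 114 mm over their backs; the gripper's body (76 mm by 85 mm) begins 54 mm behind the grasp point. The pads swing forward as they close: fully open they stand 13 mm farther back than shut.
Start: joints at [-1.357, 0.286, 1.577, -0, 1.279, -0.15], TCP at [0.24, -0.631, 0.248] pointing down, gripper open.
Joint ranges: [-2.77, 2.77], [-0.9, 2.22], [0.21, 2.48], [-1.53, 4.67], [0.24, 2.81], [-2.84, 2.84]. Speed limits (rad/s): [2.79, 2.79, 3.14, 3.14, 3.14, 3.14].

## Interface

Orientations are given as a unit quaternion [x, y, z, w].
In Python, from plant import ctrl gives the robot as it stands. The module is installed in compiled form; this text tells all that it offers.
- The arm moves only by the tool drive_tool, never from a script. Its argument "moves" is a list of rows, each a list of 3 entries, a list of its own where there are three numbers: the turn, a rotation vector about the tool's x, y, z in rad, then the shift along the tool's x, y, z in m, then the finger opening in m, from 0 to 0.0854. A call has 1 to 5 rows; each row shifts and turns the commanded pose from where the row before left it, along the tool's axes as they then stand; what a row does not reach is not made up. A row lasts 1/8 s, in which the tool goes at most 62.5 mm and 10.7 degrees, less where a joint would pass 70% of its speed; a pose out of reach is approached as far as the arm can. A call with a gripper value outside its range is refused whole. The fingers move at their own pace and stop on an object; "grip_force" is the grip in N (left out, the last holds). Time passes only in rows, so rows that do not move let the fingers close. It gives the time, the measured TCP pose, the force, the opening and the grip force at its end, in the units of the state.
- ctrl.get_state(): the state, without advancing time (a new reading comes with each control period).
- ctrl.read_camera(name): name is "scene" or "top" or "wrist"; returns a dict with "image" (400x640x3 uint8, red, green, blue), "fx", "fy", "cx", "cy" (pixels), "R" (3x3) and "t" (3): a world point X has camera coordinates R X + t. Camera axes: x right, y down, z forward; pixel columns grow to the right and rows downward; lengths in m; the calibration is good to about 2 mm. A picture is of the moment at which its call begins. There is no depth.
- ctrl.sign_off(): hands the job in; it is judged then, once.
The state is a dict: "time": time; "qpos": joint angles; "dq": joint speeds; "joint_efforts": joint torques, N m; "eef_pos": TCP position; "tcp_rot": TCP orientation; "contact_force": force on the tool from outside, world axes, zero at the start; "wrist_torque": the same for the moment, N m; "opening": opening from 0.0 (shut) to 1.0 (fully open); "finger_force": force on a finger pad.
Only numpy, scipy, OpenCV 4.12 (cv2) and the standard library are available. Lean on these libraries where they do the work, as an engineer would, in place of code of your own. Each camera call takes 0.05 s, during which the arm holds its last target. There are 200 camera calls.

## Working session

There is one attempt and no reset: what is moved stays moved. The work goes in short steps, Python scripts to look and compute and a tool call to move; the robot and the scene stay as the last step left them, time stands still between calls to the robot, and variables do not carry over. Pictures are saved under pics/ and viewed, at most 10 in all, crops included, and the job is handed in when it is done.

Besides the shell and the picture viewer there is one more tool, called as name([rows], argument=value, ...), one row to a line, values as JSON. drive_tool: Moves the arm, as the interface text tells. Its arguments: {"type":"object","properties":{"moves":{"type":"array","items":{"type":"array"}},"grip_force":{"type":"number"}},"required":["moves"]}

```bash
mkdir -p pics; cat > h.py <<'E'
import numpy as np, cv2
from plant import ctrl
def shot(n,f):
    c=ctrl.read_camera(n); cv2.imwrite(f,c["image"][:,:,::-1]); np.savez(f[:-4]+'.npz',**c); return c
def ray(c,u,v,z):
    R=np.array(c["R"]);t=np.array(c["t"]);o=-R.T@t
    d=R.T@np.array([(u-c["cx"])/c["fx"],(v-c["cy"])/c["fy"],1]); return o+d*(z-o[2])/d[2]
def proj(c,X):
    p=np.array(c["R"])@X+np.array(c["t"]); return c["fx"]*p[0]/p[2]+c["cx"],c["fy"]*p[1]/p[2]+c["cy"]
E
python3 - <<'E'
from h import *
a=shot("scene","pics/s.png");b=shot("top","pics/t.png")
for c in(a,b):print(-np.array(c["R"]).T@c["t"],c["fx"],np.array(c["R"]).round(2).tolist())
print(ctrl.get_state())
E
```

```text
[ 0.80623288 -0.47531574  0.81371203] 421.4164041099951 [[0.86, 0.51, 0.0], [0.42, -0.71, -0.57], [-0.29, 0.49, -0.82]]
[ 0.32490649 -0.01140223  1.21805162] 471.92116808392893 [[0.01, -1.0, -0.01], [-0.98, -0.01, -0.19], [0.19, 0.01, -0.98]]
{'time': 0.1, 'qpos': array([-1.35703526e+00,  2.87104162e-01,  1.57806748e+00,  2.86805351e-05,
        1.27859353e+00, -1.49995943e-01]), 'dq': array([-0.00050819, -0.00131329, -0.00295716, -0.00035656, -0.00168035,
       -0.00219475]), 'joint_efforts': array([ 5.69152835e-04, -4.07296050e+01, -2.93699706e+01, -1.50189735e-04,
        3.41773281e-03,  4.99080031e-06]), 'eef_pos': array([ 0.24007077, -0.63025528,  0.24704743]), 'tcp_rot': array([ 9.83505819e-01,  1.80873227e-01, -2.09059774e-05, -1.08614648e-03]), 'contact_force': array([-0.16951881, -0.63315287,  0.43539427]), 'wrist_torque': array([ 0.0203136 , -0.0295731 , -0.00579047]), 'finger_force': 0.0, 'opening': 1.00375933801481}
```

View pics/s.png

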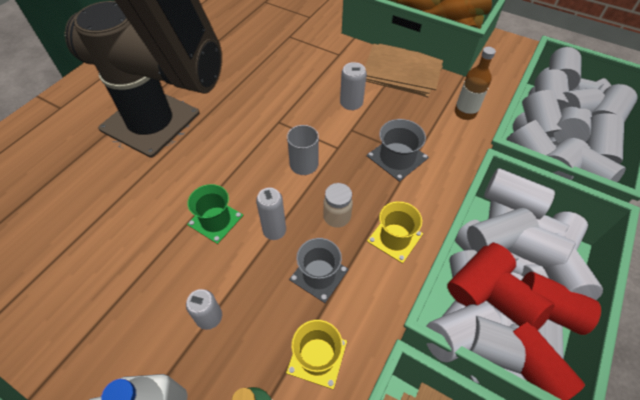

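View pics/t.png

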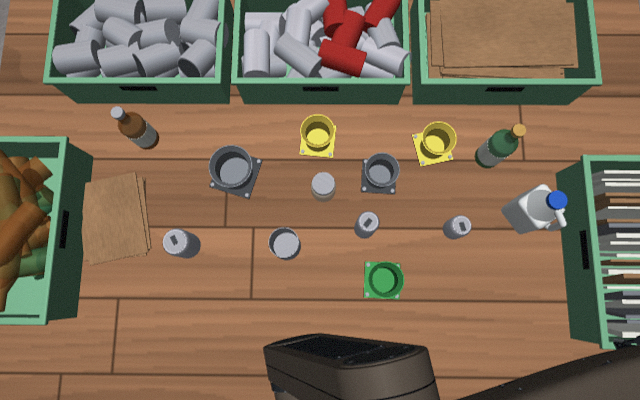

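The scene view shows the slim can at (270,213), the mini can at (204,309) and the standard can at (353,87). It also shows an open cup at (303,150), a jar at (338,205), the small grey tube at (319,268) and the wide tube at (400,148).
The matching top-view pixels are slim (367,225), mini (457,227), standard (181,243), narrow tube (381,175) and wide tube (233,170). I'll measure sizes and confirm in a crop.

```bash
cat > m.py <<'E'
from h import *
t=dict(np.load('pics/t.npz'));s=dict(np.load('pics/s.npz'))
def blob(c,u,v):
    hsv=cv2.cvtColor(c["image"],cv2.COLOR_RGB2HSV)
    m=(hsv[:,:,1]<60).astype(np.uint8)
    m=cv2.morphologyEx(m,cv2.MORPH_CLOSE,np.ones((3,3)))
    cs,_=cv2.findContours(m,cv2.RETR_EXTERNAL,cv2.CHAIN_APPROX_NONE)
    return max((k for k in cs),key=lambda k:cv2.pointPolygonTest(k,(u,v),True))
for n,c,u,v in[("slim",t,367,225),("mini",t,457,227),("std",t,181,243),("tube",t,381,175),("wide",t,233,170),("slim",s,270,213),("mini",s,204,309),("std",s,353,87),("tube",s,319,268),("wide",s,400,148)]:
    k=blob(c,u,v); print(n,cv2.boundingRect(k),cv2.contourArea(k),[np.round(x,1) for x in cv2.minAreaRect(k)])
a=cv2.resize(t["image"][135:265,330:480],None,fx=3,fy=3,interpolation=3)
b=cv2.resize(s["image"][170:340,180:360],None,fx=2.3,fy=2.3,interpolation=3)[:390]
cv2.imwrite('pics/c.png',np.hstack([a[:390],b[:390][:, :345]])[:,:,::-1])
E
python3 m.py
```

```text
slim (354, 211, 26, 27) 473.5 [array([366.4, 224.7]), array([21.9, 27.7]), np.float64(26.6)]
mini (443, 215, 29, 24) 486.0 [array([456.7, 226.9]), array([21. , 29.1]), np.float64(63.4)]
std (163, 228, 38, 30) 821.0 [array([180.9, 243.7]), array([37.4, 27.8]), np.float64(24.0)]
tube (361, 152, 39, 42) 1284.5 [array([380.2, 172.3]), array([37.6, 41. ]), np.float64(3.2)]
wide (209, 145, 53, 54) 1974.5 [array([232.4, 168.9]), array([50. , 47.8]), np.float64(18.4)]
slim (257, 188, 29, 52) 1106.5 [array([270.9, 213.5]), array([52. , 25.4]), np.float64(82.9)]
mini (186, 289, 36, 40) 987.5 [array([203.5, 308.8]), array([41.3, 29.7]), np.float64(59.7)]
std (340, 62, 27, 48) 970.0 [array([353. ,  85.6]), array([24.4, 47.3]), np.float64(4.8)]
tube (290, 238, 58, 65) 2285.0 [array([318.5, 265.7]), array([52.1, 54.9]), np.float64(33.7)]
wide (367, 119, 61, 62) 2267.5 [array([400.7, 146.7]), array([55.3, 55.9]), np.float64(37.9)]
```

View pics/c.png

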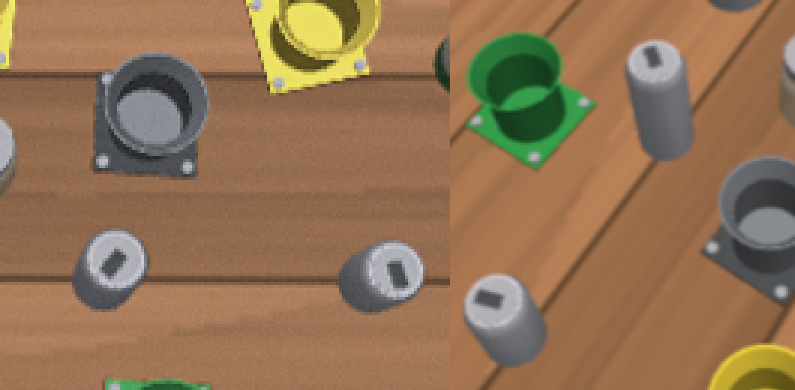

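The crop confirms it. The slim can is the tall thin one, at crop (117,259) on the left and (656,62) on the right. The mini can at (395,271) is shorter. The small grey flared tube at (156,104) is the narrow one; its rim is smaller than the wide tube's, and the green and yellow ones are decoys.

```bash
cat > m2.py <<'E'
from m import *
from scipy.spatial import ConvexHull
def lid(c,u,v,r=22):
    u0,v0=u-r,v-r; g=c["image"][v0:v+r,u0:u+r].astype(int)
    m=((g.min(2)>135)&(np.ptp(g,2)<30)).astype(np.uint8)
    cs,_=cv2.findContours(m,cv2.RETR_EXTERNAL,cv2.CHAIN_APPROX_NONE)
    e=cv2.fitEllipse(cv2.convexHull(max(cs,key=cv2.contourArea))); return e[0][0]+u0,e[0][1]+v0,e[1]
for n,c,u,v,h in[("slim",t,368,221,.135),("slim",s,270,197,.135),("mini",t,461,226,.088),("mini",s,200,300,.088)]:
    x=lid(c,u,v);print(n,np.round(x[:2],1),np.round(x[2],1),ray(c,x[0],x[1],h).round(4))
# tube: rim edge = fit circle on the upper rim contour points cast to z=.08
for n,c,u,v,R in[("tube",t,381,170,.044),("tube",s,319,259,.044)]:
    k=blob(c,*((381,175) if c is t else (319,268)))[:,0,:]
    P=np.array([ray(c,a,b,.08)[:2] for a,b in k]); cen=ray(c,u,v,.08)[:2]
    for _ in range(10):
        d=P-cen; rr=np.hypot(*d.T); i=abs(rr-R)<.006
        q=P[i]; A=np.c_[2*q,np.ones(len(q))]; w=np.linalg.lstsq(A,(q**2).sum(1),rcond=None)[0]; cen=w[:2]
    print(n,cen.round(4),np.sqrt(w[2]+cen@cen),i.sum(),len(k))
E
python3 m2.py|tail -6
```

```text
slim [368.2 221.1] [18.8 19.5] [ 0.4788 -0.1129  0.135 ]
slim [268.8 197.2] [18.8 23.4] [ 0.4819 -0.1175  0.135 ]
mini [461.  224.5] [18.1 19.4] [ 0.4786 -0.3402  0.088 ]
mini [199.4 301.4] [23.8 27. ] [ 0.4817 -0.3438  0.088 ]
tube [ 0.6143 -0.15  ] 0.046169812922361844 75 133
tube [ 0.6193 -0.1574] 0.043507957340906296 82 162
```

Estimates: slim can at (0.480, -0.115), tube at (0.617, -0.153). I'll move above the can at the current height.

drive_tool([
  [[0, 0, 0], [0.041, -0.04, 0], 0.085],
  [[0, 0, 0], [0.041, -0.04, 0], 0.085],
  [[0, 0, 0], [0.041, -0.04, 0], 0.085],
  [[0, 0, 0], [0.041, -0.04, 0], 0.085],
  [[0, 0, 0], [0.041, -0.04, 0], 0.085],
])

```text
time: 0.72
eef_pos: [0.361, -0.369, 0.2478]
tcp_rot: [0.984, 0.181, -0.0, -0.0]
contact_force: [-0.8, -0.3, -0.6]
opening: 0.992
finger_force: 0.0
```

drive_tool([
  [[0, 0, 0], [0.041, -0.04, 0], 0.085],
  [[0, 0, 0], [0.041, -0.04, 0], 0.085],
  [[0, 0, 0], [0.041, -0.04, 0], 0.085],
  [[0, 0, 0], [0.041, -0.04, 0], 0.085],
  [[0, 0, 0], [0.038, -0.036, 0], 0.085],
])

```text
time: 1.35
eef_pos: [0.4799, -0.1138, 0.248]
tcp_rot: [0.983, 0.181, -0.0, -0.0]
contact_force: [0.4, -0.4, -0.1]
opening: 0.994
finger_force: 0.0
```

drive_tool([
  [[0, 0, 0], [0, 0, 0], 0.085],
  [[0, 0, 0], [0, 0, 0], 0.085],
])

```text
time: 1.6
eef_pos: [0.4794, -0.1159, 0.2479]
tcp_rot: [0.983, 0.181, -0.0, -0.0]
contact_force: [-0.1, 0.3, -0.2]
opening: 0.994
finger_force: 0.0
```

```bash
python3 - <<'E'
from h import *
c=shot("wrist","pics/w1.png");print(-np.array(c["R"]).T@c["t"],np.array(c["R"]).round(2).tolist())
print(ctrl.get_state()["eef_pos"])
for X in [(.48,-.115,.135),(.617,-.153,.08)]:print(proj(c,np.array(X)))
E
```

```text
[ 0.54466614 -0.09083056  0.3747408 ] [[0.36, -0.93, -0.0], [-0.9, -0.34, 0.28], [-0.26, -0.1, -0.96]]
[ 0.47927779 -0.11646316  0.24798484]
(np.float64(318.754160723393), np.float64(198.0799321432228))
(np.float64(407.0461235160273), np.float64(67.17286456446149))
```

View pics/w1.png

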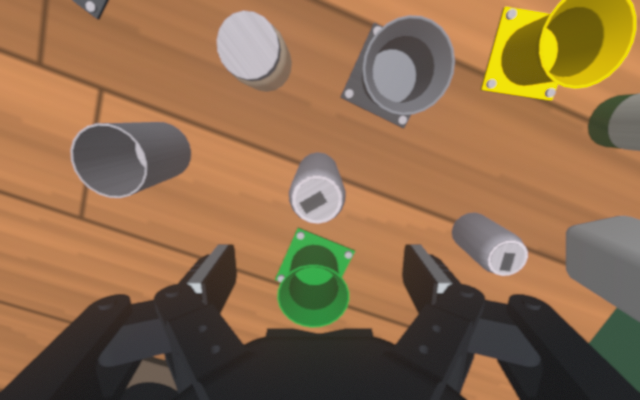

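The wrist view shows the slim can's lid at about (317,199) and the narrow tube's rim at about (408,64). Both are within a few pixels of the predictions, so I'll refine from here.

```bash
cat > m3.py <<'E'
from h import *
c=dict(np.load('pics/w1.npz'));im=c["image"].astype(int)
def big(m,u,v,r):
    z=np.zeros_like(m,np.uint8);z[max(0,v-r):v+r,u-r:u+r]=m[max(0,v-r):v+r,u-r:u+r]
    cs,_=cv2.findContours(z,cv2.RETR_EXTERNAL,cv2.CHAIN_APPROX_NONE);return max(cs,key=cv2.contourArea)
gray=np.ptp(im,2)<30
def circ(k,z,cen,R):
    P=np.array([ray(c,a,b,z)[:2] for a,b in k[:,0]])
    for _ in range(20):
        rr=np.hypot(*(P-cen).T); q=P[abs(rr-R)<.004]
        w=np.linalg.lstsq(np.c_[2*q,np.ones(len(q))],(q**2).sum(1),rcond=None)[0]; cen=w[:2]
    return cen.round(4),round(np.sqrt(w[2]+cen@cen),4),len(q)
k=big(gray&(im.min(2)>150),317,199,40);e=cv2.fitEllipse(cv2.convexHull(k));print(e,ray(c,*e[0],.135))
k=big(gray,408,70,65);print(circ(k,.08,ray(c,408,64,.08)[:2],.044))
E
python3 m3.py
```

```text
((316.54571533203125, 197.38330078125), (50.597843170166016, 50.98776626586914), 100.27194213867188) [ 0.47990247 -0.11295407  0.135     ]
(array([ 0.6159, -0.1517]), np.float64(0.0447), 206)
```

drive_tool([
  [[0, 0, 0], [0.002, -0.003, 0.02], 0.085],
  [[0, 0, 0], [0, 0, 0.04], 0.085],
  [[0, 0, 0], [0, 0, 0.04], 0.085],
  [[0, 0, 0], [0, 0, 0.03], 0.085],
  [[0, 0, 0], [0, 0, 0.018], 0.085],
])

```text
time: 2.28
eef_pos: [0.479, -0.1136, 0.0983]
tcp_rot: [0.984, 0.179, -0.001, -0.001]
contact_force: [-0.1, -1.0, 0.6]
opening: 0.997
finger_force: 0.0
```

drive_tool([
  [[0, 0, 0], [0, 0, 0], 0.085],
  [[0, 0, 0], [0, 0, 0], 0.065],
  [[0, 0, 0], [0, 0, 0], 0.055],
  [[0, 0, 0], [0, 0, 0], 0.045],
  [[0, 0, 0], [0, 0, 0], 0.045],
], grip_force=25)

```text
time: 2.9
eef_pos: [0.4814, -0.1129, 0.1017]
tcp_rot: [0.983, 0.181, 0.001, 0.001]
contact_force: [-0.5, -0.3, 5.4]
opening: 0.611
finger_force: 26.6
```

drive_tool([
  [[0, 0, 0], [0, 0, 0], 0.045],
  [[0, 0, 0], [0, 0, 0], 0.045],
  [[0, 0, 0], [0, 0, 0], 0.045],
])

```text
time: 3.28
eef_pos: [0.4815, -0.1129, 0.1018]
tcp_rot: [0.983, 0.181, 0.001, 0.001]
contact_force: [-0.7, -0.5, 5.6]
opening: 0.608
finger_force: 26.7
```

drive_tool([
  [[0, 0, 0], [0, 0, -0.01], 0.045],
  [[0, 0, 0], [0, 0, -0.03], 0.045],
  [[0, 0, 0], [0, 0, -0.04], 0.045],
  [[0, 0, 0], [0, 0, -0.03], 0.045],
  [[0, 0, 0], [0, 0, -0.01], 0.045],
])

```text
time: 3.9
eef_pos: [0.4812, -0.1125, 0.2225]
tcp_rot: [0.983, 0.181, 0.002, 0.001]
contact_force: [-0.7, -0.7, -0.2]
opening: 0.608
finger_force: 26.3
```

```bash
python3 - <<'E'
from h import *
s=ctrl.get_state();print(s["eef_pos"],s["opening"],s["finger_force"])
c=shot("wrist","pics/w2.png");d=shot("scene","pics/s2.png")
cv2.imwrite("pics/v2.png",np.hstack([c["image"][:,120:520],d["image"][80:,180:480].repeat(1,0)[:0].reshape(0,300,3) if 0 else cv2.copyMakeBorder(d["image"][60:360,150:500],0,100,0,0,0)])[:,:,::-1])
E
```

```text
[ 0.48117556 -0.11252541  0.22253496] 0.608299872575166 26.279721353348577
```

View pics/v2.png

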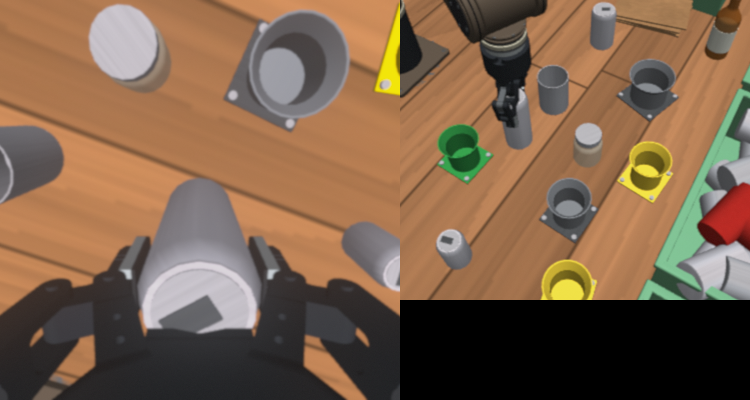

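The can is held upright: in the left crop its lid is at (200,300), and in the right crop it is clear of the table at (517,120). Next I'll carry it over the tube, a shift of about (0.113, 0.085) in tool axes.

drive_tool([
  [[0, 0, 0], [0.02, 0.015, 0], 0.045],
  [[0, 0, 0], [0.037, 0.028, 0], 0.045],
  [[0, 0, 0], [0.036, 0.027, 0], 0.045],
  [[0, 0, 0], [0.02, 0.015, 0], 0.045],
  [[0, 0, 0], [0, 0, 0], 0.045],
])

```text
time: 4.62
eef_pos: [0.6162, -0.1516, 0.2173]
tcp_rot: [0.983, 0.181, -0.002, -0.001]
contact_force: [-0.7, 0.7, -0.5]
opening: 0.608
finger_force: 26.3
```

drive_tool([
  [[0, 0, 0], [0, 0, 0.01], 0.045],
  [[0, 0, 0], [0, 0, 0.01], 0.045],
  [[0, 0, 0], [0, 0, 0], 0.045],
])

```text
time: 5.0
eef_pos: [0.6148, -0.151, 0.1984]
tcp_rot: [0.984, 0.181, -0.001, -0.001]
contact_force: [-0.1, -0.6, -0.7]
opening: 0.61
finger_force: 26.3
```

```bash
python3 - <<'E'
from h import *
s=ctrl.get_state();print(s["eef_pos"],s["opening"],s["contact_force"])
c=shot("top","pics/t3.png");d=shot("scene","pics/s3.png");w=shot("wrist","pics/w3.png")
f=lambda i:cv2.resize(i,(400,400),interpolation=3)
cv2.imwrite("pics/v3.png",np.hstack([f(w["image"][:,120:520]),f(d["image"][200:320,260:380])])[:,:,::-1])
E
```

```text
[ 0.61477398 -0.15099651  0.19840846] 0.6095302643773124 [-0.0592366  -0.62128612 -0.66797674]
```

View pics/v3.png

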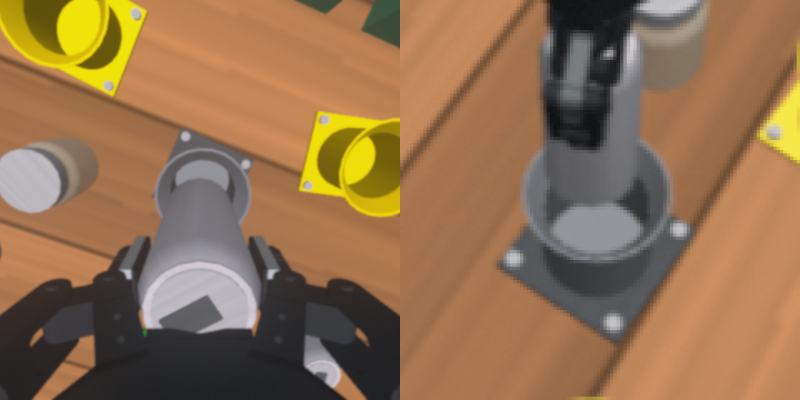

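The left crop shows the can centred over the tube, with the rim centre at (203,190). The right crop shows the can's bottom just above the rim. I'll descend gently, watching the force.

drive_tool([
  [[0, 0, 0], [0.001, 0.001, 0.01], 0.045],
  [[0, 0, 0], [0, 0, 0.01], 0.045],
  [[0, 0, 0], [0, 0, 0.01], 0.045],
  [[0, 0, 0], [0, 0, 0.008], 0.045],
])

```text
time: 5.65
eef_pos: [0.6172, -0.1521, 0.161]
tcp_rot: [0.984, 0.181, -0.001, -0.0]
contact_force: [0.3, -1.0, -0.2]
opening: 0.61
finger_force: 26.3
```

drive_tool([
  [[0, 0, 0], [0, 0, 0.008], 0.045],
  [[0, 0, 0], [0, 0, 0.008], 0.045],
  [[0, 0, 0], [0, 0, 0.008], 0.045],
  [[0, 0, 0], [0, 0, 0.008], 0.045],
])

```text
time: 6.15
eef_pos: [0.6176, -0.1522, 0.1299]
tcp_rot: [0.983, 0.181, 0.0, 0.0]
contact_force: [-0.4, 0.2, -0.3]
opening: 0.606
finger_force: 26.3
```

No contact so far, and the can's bottom is about 28 mm above the table, inside the bore.

drive_tool([
  [[0, 0, 0], [0, 0, 0.006], 0.045],
  [[0, 0, 0], [0, 0, 0.006], 0.045],
  [[0, 0, 0], [0, 0, 0.004], 0.045],
  [[0, 0, 0], [0, 0, 0.002], 0.045],
])

```text
time: 6.65
eef_pos: [0.6176, -0.1522, 0.1121]
tcp_rot: [0.984, 0.181, -0.0, -0.0]
contact_force: [-0.6, 0.4, 0.2]
opening: 0.605
finger_force: 26.3
```

drive_tool([
  [[0, 0, 0], [0, 0, 0.002], 0.045],
  [[0, 0, 0], [0, 0, 0.001], 0.045],
  [[0, 0, 0], [0, 0, 0], 0.045],
])

```text
time: 7.02
eef_pos: [0.6176, -0.1522, 0.1094]
tcp_rot: [0.983, 0.181, 0.0, 0.0]
contact_force: [-0.6, -0.2, 0.2]
opening: 0.611
finger_force: 26.3
```

drive_tool([
  [[0, 0, 0], [0, 0, 0.001], 0.045],
  [[0, 0, 0], [0, 0, 0.001], 0.045],
  [[0, 0, 0], [0, 0, 0], 0.045],
])

```text
time: 7.4
eef_pos: [0.6178, -0.1522, 0.1079]
tcp_rot: [0.983, 0.181, 0.0, 0.0]
contact_force: [-0.7, 0.7, 2.1]
opening: 0.611
finger_force: 26.5
```

The floor contact shows at the expected height. I'll release and retreat.

drive_tool([
  [[0, 0, 0], [0, 0, 0], 0.056],
  [[0, 0, 0], [0, 0, 0], 0.065],
  [[0, 0, 0], [0, 0, 0], 0.075],
  [[0, 0, 0], [0, 0, 0], 0.085],
  [[0, 0, 0], [0, 0, 0], 0.085],
])

```text
time: 8.02
eef_pos: [0.6176, -0.1522, 0.1073]
tcp_rot: [0.984, 0.181, -0.0, -0.0]
contact_force: [-0.2, -0.2, -0.0]
opening: 0.996
finger_force: 0.0
```

drive_tool([
  [[0, 0, 0], [0, 0, -0.005], 0.085],
  [[0, 0, 0], [0, 0, -0.02], 0.085],
  [[0, 0, 0], [0, 0, -0.04], 0.085],
  [[0, 0, 0], [0, 0, -0.05], 0.085],
  [[0, 0, 0], [0, 0, -0.03], 0.085],
])

```text
time: 8.65
eef_pos: [0.6187, -0.1526, 0.2579]
tcp_rot: [0.983, 0.181, 0.003, 0.002]
contact_force: [0.6, 0.6, -1.3]
opening: 0.993
finger_force: 0.0
```

drive_tool([
  [[0, 0, 0], [0, 0, 0], 0.085],
  [[0, 0, 0], [0, 0, 0], 0.085],
])

```text
time: 8.9
eef_pos: [0.6171, -0.152, 0.2519]
tcp_rot: [0.984, 0.181, -0.0, -0.0]
contact_force: [0.4, 0.4, 0.4]
opening: 0.996
finger_force: 0.0
```

```bash
python3 - <<'E'
from h import *
d=shot("scene","pics/s4.png");w=shot("wrist","pics/w4.png")
f=lambda i:cv2.resize(i,(400,400),interpolation=3)
cv2.imwrite("pics/v4.png",np.hstack([f(w["image"][:,120:520]),f(d["image"][50:340,170:460])])[:,:,::-1])
E
```

```text
(no output)
```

View pics/v4.png

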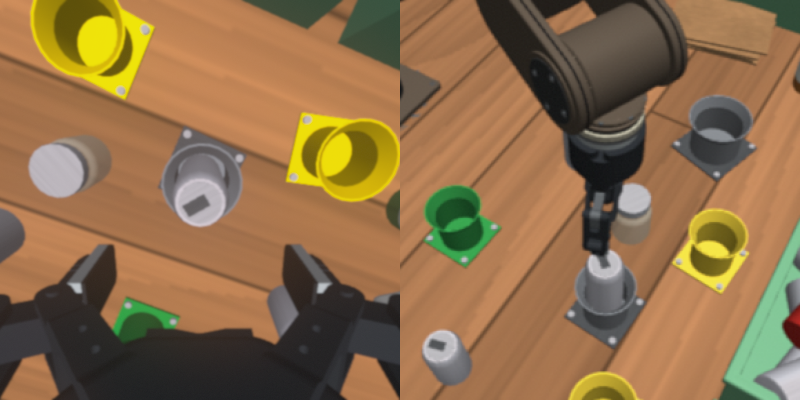

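The can stands upright in the narrow tube: its lid is at (200,203) in the left crop and (603,265) in the right. The gripper is clear of it.

```bash
python3 -c "
from plant import ctrl
print(ctrl.sign_off())"
```

```text
the job is handed in; nothing more can be done
None
```

The slim can is standing upright on the floor of the narrow grey tube and has been released, the standard and mini cans were not touched, and the job is handed in at about 9 s of the 48 s allowed.

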